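Scrape the brass offcuts from the tipping tray

ROBOT

A 6-joint arm with a two-finger parallel gripper is mounted at the origin on the work surface. World frame = base frame: x ahead of the robot, y to its left, z up, the work surface at z = 0. Lengths are in m, angles in degrees, forces in N, time in s.
With the tool pointing down it reaches from about 0.375 to 0.9 m from the base axis. Payload 3.1 kg.
Tool frame: the origin (TCP) lies midway between the tips of the shut fingers; the grasp point (between the pads) lies 19 mm behind it; z points along the fingers, y is the direction in which the jaws open and shut (so a half turn about z gives the same grasp; the last joint's range is limited). The gripper opens to 87 mm and grips with 3 to 60 N. Pads are 19 mm wide; open, the fingers measure 117 mm over their backs; the gripper's body (75 mm by 190 mm) begins 51 mm behind the grasp point.
Start: joints at [54.689, 30.224, 82.088, -0, 67.689, -10.227], TCP at [0.265, 0.566, 0.223] pointing down, gripper open.
Joint ranges: [-176.69, 176.69], [-43.24, 126.21], [12.49, 139.97], [-82, 262], [0, 151.66], [-163.58, 163.58]. Speed limits (degrees/s): [159.86, 159.86, 180, 180, 180, 180].

INTERFACE

Orientations are given as a 3x3 rotation matrix whose columns are the frame's x, y, z axes.
In Python, from plant import robot gives the robot as it stands. Calls block until the motion is done:
- robot.reach(position, orientation): joint-space move of the TCP to a pose.
- robot.servo_line(position, frame=None, velocity=0.15): straight line of the TCP; frame=None keeps the orientation; velocity is the mean speed in m/s.
- robot.move_joints(angles): joint-space move.
- robot.set_gripper(opening, squeeze=None): opening from 0.0 (shut) to 1.0 (fully open); squeeze is the grip in N (None keeps the last); returns when the fingers have stopped.
- robot.dwell(seconds).
- robot.ik(position, orientation): joint angles nearest the present ones, or None.
- robot.capture(name): name is "scene" or "top" or "wrist"; returns (picture, depth): 384x512x3 uint8, red, green, blue; 384x512 float32, m along the optical axis (not along the pixel's ray), 0 where there is no reading.
- robot.get_calibration(name): a dict with "fx", "fy", "cx", "cy" (pixels), "R" (3x3) and "t" (3): a world point X has camera coordinates R X + t. Camera axes: x right, y down, z forward; pixel columns grow to the right and rows downward; lengths in m; the calibration is good to about 2 mm. A picture is of the moment at which its call begins: read the wrist's pose just before it. get_calibration takes no time and is no camera call; for the wrist camera it gives the pose at the moment of the call.
A pose or a line that the arm cannot do raises robot.MotionError and nothing moves.
- robot.job_done(): hands the job in, once; it reports no verdict.
Readings, each from a call of its own:
- robot.read_time(): time.
- robot.read_q(): joint angles.
- robot.read_qvel(): joint speeds.
- robot.read_effort(): joint torques, N m.
- robot.read_ee_pos(): TCP position.
- robot.read_ee_rot(): TCP orientation.
- robot.read_wrist_force(): force on the tool from outside, world axes, zero at the start.
- robot.read_ft_torque(): the same for the moment, N m.
- robot.read_gripper_width(): opening from 0.0 (shut) to 1.0 (fully open).
Only numpy, scipy, OpenCV 4.12 (cv2) and the standard library are available. Lean on these libraries where they do the work, as an engineer would, in place of code of your own. Each camera call takes 0.05 s, during which the arm holds its last target. There are 200 camera calls.

TASK

Lift the tray by its red handle right up to its stop and let go of it, so that it stays tilted. Then take the scraper from its slanted rack and, with its edge, sweep all four stuck brass offcuts down the tray's floor and over the lip into the cup; never touch the offcuts with the gripper fingers. Finally put the scraper back in its rack slot, leaving the tray tilted and the cup and the other things on the bench undisturbed.

Things in the scene. Friction and masses are not known exactly. Their poses are not given: they have to be found in the camera images.
- tray_lip (a point): Middle of the open lip of a hinged aluminium tray with a black rubber floor: on the floor's top face and on the hinge axis, 100 mm above the bench. Axes turn with the tray: x up the floor from lip to handle end, y across, z square to the floor, upward. The floor inside is 165 mm long (x), 68 mm wide (y -34 to 34); side and end walls 5 mm thick stand 22 mm above it; the lip end has none.
- tray (a joint): Tilt of the tray in rad: 0 level (start), 0.5 at its upper stop. It grows as the handle end is lifted. The hinge is stiff (1.6 N m, about 12 N at the handle) and stays where it is left; hard pressing on the raised end would sink it.
- tray_handle (a point): Middle of the red round bar on top of the tray's end wall, 10 mm thick, 72 mm long along the tray's y (free between its posts for 54 mm), 167.5 mm from the lip along the tray's x and 55 mm above its floor. Axes as tray_lip.
- stand: Green stand of the tray, fixed to the bench. Origin on the bench right below the lip's middle; x horizontal, from lip to handle end, z up. It reaches x -13 to 187 mm and is 120 mm wide; its two cheeks beside the lip are 112 mm high.
- cup: Loose steel cup standing under the lip, mouth 92 mm across outside, wall 3 mm, 75 mm high, 0.25 kg, centre about 14 mm out from the lip. Origin at the centre of its underside, z up.
- rack: Wooden scraper rack fixed to the bench, foot 100 x 84 mm, 20 mm high. Origin on the bench 70 mm before (to the -x side of) the foot's middle; z up. Its slot leans 0.5 rad (29 degrees) from vertical, the upper end towards the rack's -x.
- rack_slot (a point): Middle of the slot's bottom where the scraper's edge rests, at (90, 0, 34) mm from rack; axes as the rack (not leaning). Measured square to the leaning axis the slot reaches 2 mm to the -x side and 10 mm to the +x side of this point (12 mm wide), and 58 mm in y. Along that axis the -x wall is 58 mm high, the +x wall 45 mm. The scraper stands loosely, resting on the -x wall.
- scraper: Scraper, about 0.13 kg: steel blade 50 mm wide (its y), 4 mm thick (x), 72 mm high, under an orange grip block 18 mm thick (x), 44 mm wide (y), reaching from 72 to 108 mm above the edge. Origin at the middle of the scraping edge; z from edge to grip. It starts in the rack slot and leans with it, its x square to the slot walls, pointing away from the -x wall.
- scraper_grip (a point): Centre of the orange grip block, 90 mm above the scraping edge. Axes as scraper.
- oil_bottle: Bystander: yellow oil bottle, 38 mm across, 125 mm high. Origin at its underside.
- bench_block: Bystander: round blue bench block, 76 mm across, 32 mm high. Origin at its underside.
- parts_box: Bystander: white divided box, 105 x 80 x 30 mm. Origin at its underside.
- offcut1: Brass offcut, a disc 18 mm across and 8 mm thick, 17 g, lying flat on the tray floor and clinging to it even when the tray is tipped. Origin at its centre, z its axis.
- offcut2: Brass offcut, a disc 18 mm across and 8 mm thick, 17 g, lying flat on the tray floor and clinging to it even when the tray is tipped. Origin at its centre, z its axis.
- offcut3: Brass offcut, a disc 18 mm across and 8 mm thick, 17 g, lying flat on the tray floor and clinging to it even when the tray is tipped. Origin at its centre, z its axis.
- offcut4: Brass offcut, a disc 18 mm across and 8 mm thick, 17 g, lying flat on the tray floor and clinging to it even when the tray is tipped. Origin at its centre, z its axis.
Things that resemble listed ones, but are neither listed nor needed, are in the scene too. Of the things like the scraper, leave any that is white; of the rest the smaller one is meant. There is more than one size of the rack; the job needs the smaller.

How it is judged:
By the outcome, as a careful person would: the job done as asked, in the order asked, and still so for the second after the job is handed in, with the robot touching nothing.
It also fails if it takes over 64 s, if anything falls off the work surface, if the arm or the gripper's body presses on something with over 40 N, if the wrist force passes 120 N, or if a joint passes its speed limit or range.

## Working session

There is one attempt and no reset: what is moved stays moved. The work goes in short steps, each a Python script; the robot and the scene stay as the last script left them, time stands still between calls to the robot, and variables do not carry over. Pictures are saved under pics/ and viewed, about 8 in all and at most 12, crops included, and the job is handed in when it is done.

```bash
ls; mkdir -p pics; cat > h.py <<'E'
import numpy as np, cv2
from plant import robot
def snap(n,f):
    c=robot.get_calibration(n); p,d=robot.capture(n)
    np.savez(f'pics/{f}.npz',p=p,d=d,**c); cv2.imwrite(f'pics/{f}.png',p[:,:,::-1]); return p,d,c
def load(f): return np.load(f'pics/{f}.npz')
def world(D,u,v,z=None):
    z=D['d'][int(round(v)),int(round(u))] if z is None else z
    pc=np.array([(u-D['cx'])/D['fx'],(v-D['cy'])/D['fy'],1])*z
    return D['R'].T@(pc-D['t'])
def px(D,X):
    pc=D['R']@np.asarray(X)+D['t']; return np.array([D['fx']*pc[0]/pc[2]+D['cx'],D['fy']*pc[1]/pc[2]+D['cy']])
E
python3 - <<'E'
from h import *
a=[]
for n in ('scene','top'):
    p,d,c=snap(n,n+'0'); print(n,c['fx'],-c['R'].T@c['t'],c['R'].round(2).tolist(),(d==0).mean()); a.append(p)
p,d,c=snap('wrist','wrist0')
for n,q in zip(('scene','top'),a): cv2.imwrite(f'pics/{n}0b.png',cv2.resize(q[:,:,::-1],(800,600),interpolation=cv2.INTER_CUBIC))
print(robot.read_time())
E
```

```text
pics
scene 392.29771904861167 [ 1.06426411 -0.70304881  0.93128172] [[0.8, 0.6, 0.01], [0.42, -0.54, -0.73], [-0.44, 0.58, -0.68]] 0.0038706461588541665
top 465.7268275958404 [ 0.45087071 -0.02143177  1.40601789] [[-0.0, -1.0, 0.01], [-1.0, 0.0, -0.07], [0.07, -0.01, -1.0]] 0.003931681315104167
0.15
```

View pics/top0b.png

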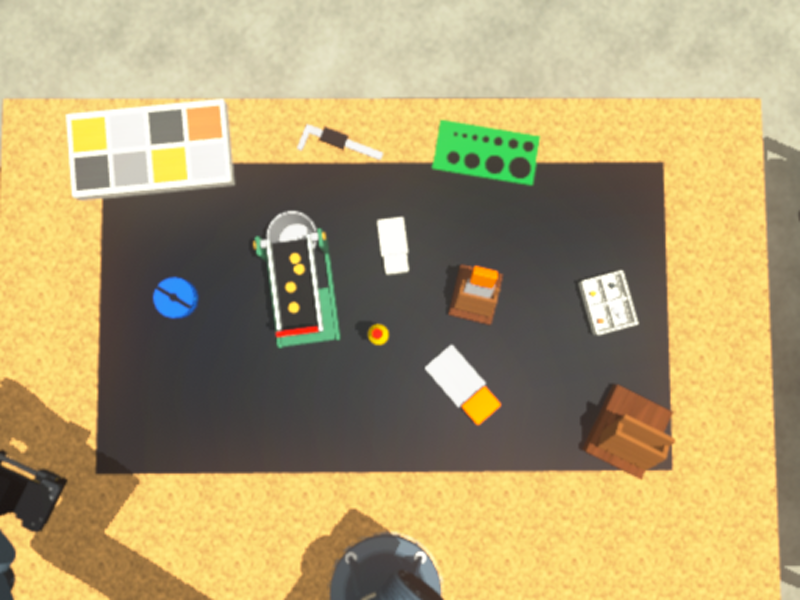

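View pics/scene0b.png

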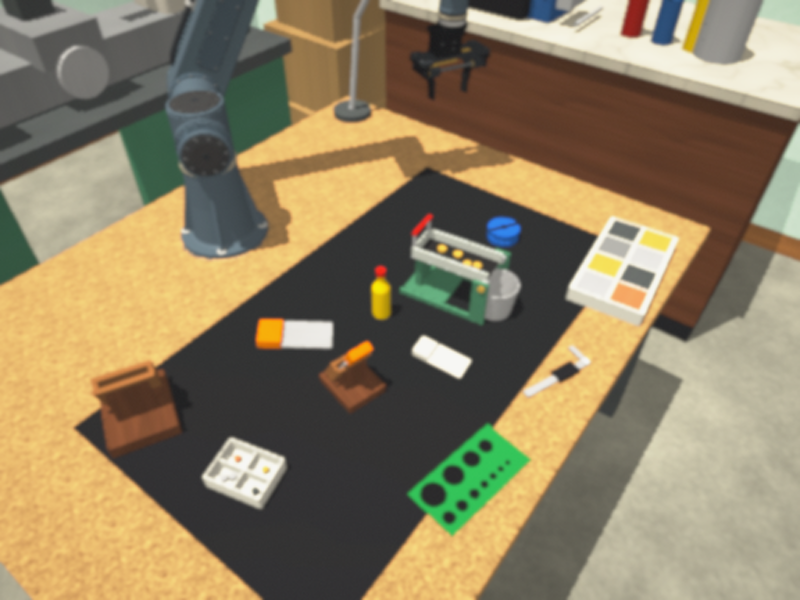

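The top view (800x600) shows the tray with its lip at (291,240), the red handle at (298,331) and the discs between. The small rack with scraper is at (478,293) and its grip at (486,276). The white-bladed scraper lying down and the big rack are decoys. Next I'll get rough positions and the wrist-camera geometry.

```bash
python3 - <<'E'
from h import *
T=load('top0'); S=load('scene0'); k=.64
for n,u,v in [('handleL',278,333),('handleR',318,329),('handle',298,331),('lipL',270,241),('lipR',313,237),('floor',290,250),('grip',486,276),('blade',479,291),('rackBL',450,314),('rackBR',493,322),('bottle',378,334),('oc1',295,258),('oc2',299,269),('oc3',291,287),('oc4',293,307),('cuprim',291,213),('box',608,303)]:
    print(n,world(T,u*k,v*k).round(4))
for n,u,v in [('handle',423,224),('grip',359,353)]: print('scene',n,world(S,u*k,v*k).round(4))
W=load('wrist0');R=robot.read_ee_rot();p=robot.read_ee_pos()
print('cam in tool',(R.T@(-W['R'].T@W['t']-p)).round(4),(R.T@W['R'].T).round(3).tolist(),W['fx'],R.round(3).tolist())
E
```

```text
handleL [0.481  0.1816 0.1561]
handleR [0.4888 0.1177 0.1138]
handle [0.4842 0.1471 0.158 ]
lipL [0.6545 0.2134 0.0596]
lipR [0.6549 0.1284 0.1037]
floor [0.6322 0.1705 0.098 ]
grip [ 0.5804 -0.1794  0.1318]
blade [ 0.5584 -0.1731  0.0763]
rackBL [ 0.5194 -0.124   0.0147]
rackBR [ 5.042e-01 -2.082e-01  5.000e-04]
bottle [0.4793 0.0112 0.1224]
oc1 [0.6162 0.1598 0.109 ]
oc2 [0.5962 0.1524 0.1102]
oc3 [0.5644 0.1671 0.1061]
oc4 [0.5283 0.1628 0.1095]
cuprim [0.7059 0.1738 0.0657]
box [ 0.5387 -0.4254  0.0239]
scene handle [0.4854 0.1531 0.1558]
scene grip [ 0.5898 -0.1827  0.1257]
cam in tool [ 0.0767 -0.0002 -0.162 ] [[0.0, -0.959, -0.282], [1.0, 0.0, -0.0], [0.0, -0.282, 0.959]] 299.8091243820766 [[-0.906, 0.424, -0.001], [0.424, 0.906, -0.001], [0.0, -0.002, -1.0]]
```

```bash
python3 - <<'E'
from h import *
R=np.array([[0,1,0],[1,0,0],[0,0,-1.]])  # cols x=Y, y=X, z=-Z
for f,p in [('wr',(0.56,-0.20,0.30)),('wt',(0.56,0.10,0.33))]:
    R2=R
    q=robot.ik(p,R2)
    print(f,q)
    robot.reach(p,R2); snap('wrist',f); print(robot.read_q().round(1) if hasattr(robot.read_q(),'round') else robot.read_q(), robot.read_time())
a=cv2.imread('pics/wt.png');b=cv2.imread('pics/wr.png')
cv2.imwrite('pics/wt_b.png',cv2.resize(a,(800,600),interpolation=cv2.INTER_CUBIC));cv2.imwrite('pics/wr_b.png',cv2.resize(b,(800,600),interpolation=cv2.INTER_CUBIC))
E
```

```text
wr [-3.04121443e+01  2.33929648e+01  8.10852890e+01 -2.54444375e-14
  7.55217462e+01 -3.04121443e+01]
[-30.3  23.4  81.1   0.   75.5 -30.4] 3.1
wt [-1.12750658e+00  1.96918991e+01  8.21973741e+01 -2.54444375e-14
  7.81107267e+01 -1.12750658e+00]
[-1.2 19.7 82.2 -0.  78.1 -1.1] 4.3083
```

View pics/wt_b.png

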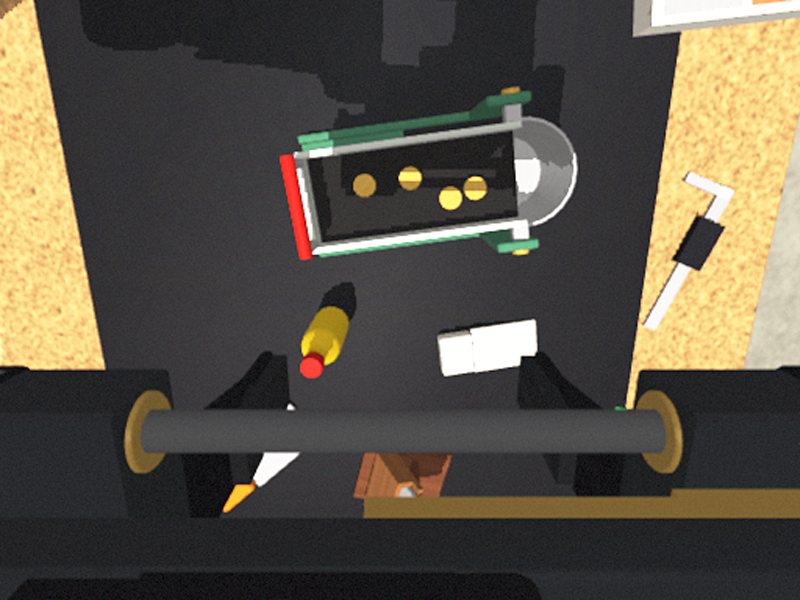

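View pics/wr_b.png

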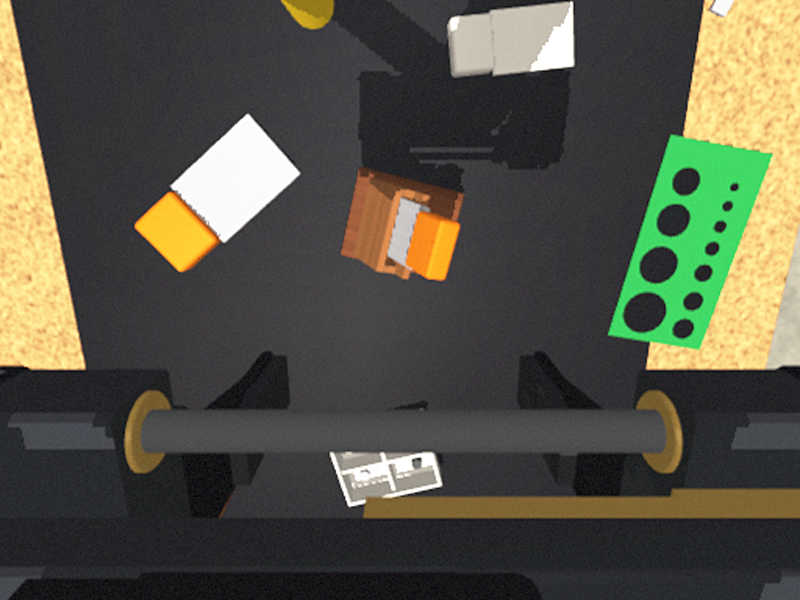

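Wrist pictures (800x600): the handle bar runs (288,155)–(305,258) and the lip edge is at x≈516. Discs are at (365,185), (410,178), (450,198), (475,187). In the rack view the scraper grip is at (433,245) and the blade at (405,232). Next I'll fit the poses.

```bash
cat > fit.py <<'E'
from h import *
from scipy.optimize import least_squares
def cloud(D):
    v,u=np.mgrid[:384,:512]; d=D['d']
    pc=np.stack([(u-D['cx'])/D['fx']*d,(v-D['cy'])/D['fy']*d,d],-1)
    return (pc-D['t'])@D['R']
def near(P,c,r): return np.linalg.norm(P[...,:2]-np.array(c)[:2],axis=-1)<r
def hsv(D): return cv2.cvtColor(D['p'],cv2.COLOR_RGB2HSV)
def lean(yaw,t=.5):
    c,s=np.cos(yaw),np.sin(yaw); Rz=np.array([[c,-s,0],[s,c,0],[0,0,1]])
    return Rz@np.array([[np.cos(t),0,-np.sin(t)],[0,1,0],[np.sin(t),0,np.cos(t)]])
def boxres(Q,half):  # signed distance to box surface
    a=np.abs(Q)-half
    return np.linalg.norm(np.maximum(a,0),axis=1)+np.minimum(a.max(1),0)
def fitgrip(P,free=False):
    def f(x):
        t=x[4] if free else .5
        return boxres((P-x[:3])@lean(x[3],t),np.array([.009,.022,.018]))
    x0=np.r_[P.mean(0)-[0,0,.01],np.pi-.15]; x0=np.r_[x0,.5] if free else x0
    return least_squares(f,x0,loss='soft_l1',f_scale=.001)
E
python3 - <<'E'
from fit import *
for n in ('wt','top0','scene0'):
    D=load(n);P=cloud(D);H=hsv(D)
    m=((H[...,0]<6)|(H[...,0]>174))&(H[...,1]>170)&(H[...,2]>90)&near(P,(.484,.15),.07)&(P[...,2]>.145)
    Q=P[m]; c=Q.mean(0); w=np.linalg.svd(Q-c,full_matrices=False)[2][0]; s=(Q-c)@w
    print('handle',n,m.sum(),c.round(4),'mid',(c+w*(s.max()+s.min())/2).round(4),'len',np.ptp(s).round(4),'yawdeg',np.degrees(np.arctan2(w[1],w[0])).round(2),'ztop',np.percentile(Q[:,2],95).round(4))
D=load('wt');P=cloud(D);H=hsv(D)
m=(P[...,2]>.117)&(P[...,2]<.127)&near(P,(.57,.157),.13)&(H[...,1]<60)
Q=P[m];r=cv2.minAreaRect(Q[:,:2].astype(np.float32)*1000);print('walls',m.sum(),r,np.median(Q[:,2]))
for u,v in [(365,185),(410,178),(450,198),(475,187),(516,170),(512,135),(517,210),(295,206),(430,240)]: print(u,v,world(D,u*.64,v*.64).round(4))
for n in ('wr','top0','scene0'):
    D=load(n);P=cloud(D);H=hsv(D)
    m=(H[...,0]>8)&(H[...,0]<20)&(H[...,1]>180)&near(P,(.58,-.18),.05)&(P[...,2]>.08)
    m=cv2.erode(m.astype(np.uint8),np.ones((2,2)))>0
    for fr in (0,1):
        s=fitgrip(P[m],fr); print('grip',n,m.sum(),s.x[:3].round(4),np.degrees(s.x[3:]).round(1),'rms',np.abs(s.fun).mean().round(5), 'edge',(s.x[:3]-.09*lean(s.x[3])[:,2]).round(4))
E
```

```text
handle wt 580 [0.4857 0.149  0.1587] mid [0.4859 0.1477 0.1587] len 0.0715 yawdeg -82.47 ztop 0.1603
handle top0 94 [0.4854 0.15   0.1588] mid [0.4853 0.1502 0.1588] len 0.069 yawdeg 97.81 ztop 0.1638
handle scene0 45 [0.4852 0.1468 0.1591] mid [0.4851 0.1476 0.1591] len 0.0699 yawdeg -82.05 ztop 0.1625
walls 1500 ((567.7101440429688, 158.69564819335938), (171.60861206054688, 77.99422454833984), 7.637628555297852) 0.12164319324782269
365 185 [0.531  0.1611 0.1084]
410 178 [0.5667 0.1664 0.1071]
450 198 [0.5988 0.151  0.1087]
475 187 [0.6186 0.1594 0.1074]
516 170 [0.6747 0.1715 0.0035]
512 135 [0.6667 0.2042 0.0118]
517 210 [0.6734 0.1339 0.0241]
295 206 [0.4856 0.1488 0.1585]
430 240 [0.589  0.1025 0.0123]
grip wr 608 [ 0.5813 -0.1788  0.1127] [165.9] rms 0.00038 edge [ 0.5394 -0.1682  0.0337]
grip wr 608 [ 0.5812 -0.1789  0.1127] [165.9  28.9] rms 0.00037 edge [ 0.5394 -0.1684  0.0338]
grip top0 100 [ 0.5811 -0.1786  0.1121] [167.7] rms 0.00142 edge [ 0.5389 -0.1695  0.0331]
grip top0 100 [ 0.5811 -0.1791  0.1125] [167.2  24.8] rms 0.00133 edge [ 0.5391 -0.1695  0.0336]
grip scene0 55 [ 0.5916 -0.1807  0.1049] [151.9] rms 0.00389 edge [ 0.5535 -0.1603  0.0259]
grip scene0 55 [ 0.5928 -0.1807  0.1064] [157.8  11.2] rms 0.00347 edge [ 0.5529 -0.1644  0.0274]
```

Everything agrees: handle z 0.155, grip lean 28.9°, edge z 0.034, wall width 78 mm. All discs lie within |y|≤21 mm, so one centred sweep is enough. Now I'll lift the tray.

```bash
cat >> fit.py <<'E'
YT=np.radians(187.6); LIP=np.array([.6520,.1703,.100])
def Rt(t,yaw=YT): return lean(yaw,t)          # tray/scraper axes, tilted t
def tool(Rf): return np.c_[-Rf[:,1],-Rf[:,0],-Rf[:,2]]
def pt(x,y,z,t): return LIP+Rt(t)@np.array([x,y,z])
def grasp(p,Rf): return p-.019*Rf[:,2]        # TCP for grasp point p
def F(): return np.array(robot.read_wrist_force())
E
python3 - <<'E'
from fit import *
# feasibility of whole plan
for t,xx in [(0,.1675),(.5,.1675)]: print(robot.ik(grasp(pt(xx,0,.055,t),Rt(t)),tool(Rt(t))))
for x in (.15,.0,-.02): print(x,robot.ik(grasp(pt(x,0,.09,.5),Rt(.5)),tool(Rt(.5))))
Rs=lean(np.radians(165.9)); print(robot.ik(grasp(np.array([.5813,-.1788,.1127])+.08*Rs[:,2],Rs),tool(Rs)))
R0=tool(Rt(0)); h=grasp(pt(.1675,0,.055,0),Rt(0)); print(h)
robot.set_gripper(.6,40)
robot.reach(h+[0,0,.08],R0); robot.servo_line(h,velocity=.1)
print(F()); robot.set_gripper(0,40); print('w',robot.read_gripper_width()*.087,F(),robot.read_time())
for t in np.r_[np.arange(.07,.5,.07),.495,.505]:
    robot.servo_line(grasp(pt(.1675,0,.055,t),Rt(t)),tool(Rt(t)),velocity=.08)
    print(round(t,3),F().round(1),robot.read_time())
E
```

```text
[ 4.33380853e+00  2.87751410e+01  1.03556700e+02 -2.54444375e-14
  4.76681592e+01 -3.26619147e+00]
[ 5.21735653 38.23397794 74.4086758  -1.14830275 95.98319807 -2.21095465]
0.15 [  5.32461566  39.48958467  67.85642165  -1.1121455  101.28080224
  -2.21466036]
0.0 [  5.67870279  54.87934695  45.389556    -0.97040352 108.36297569
  -1.99198037]
-0.02 [  5.71774289  57.13938925  41.62615945  -0.95937903 109.86676511
  -1.97802923]
[-24.56825604  48.34232924  59.85714947  -5.07460824 100.00706583
 -10.09426087]
[0.4859714  0.14814705 0.136     ]
[ 0.33079652 -0.25594047  0.36492315]
w 0.008710190291176981 [-2.7973803  -0.07774717  3.75291861] 7.5667
0.07 [-4.  -1.   4.3] 7.8667
0.14 [-4.2 -0.1  2.3] 8.1667
0.21 [-4.1 -0.4  1.5] 8.4667
0.28 [-4.1 -0.5  1.1] 8.7667
0.35 [-5.4 -1.   0.4] 9.0667
0.42 [-5.9 -1.1  0. ] 9.3667
0.49 [-7.8 -1.6  0.4] 9.6667
0.495 [-7.1 -1.7 -2.8] 9.9167
0.505 [-7.1 -1.9 -3.7] 10.1667
```

```bash
python3 - <<'E'
from fit import *
for n in ('scene','wrist'):
    snap(n,n+'1'); D=load(n+'1'); P=cloud(D); L=(P-LIP)@Rt(0)
    m=(np.abs(L[...,1])<.03)&(L[...,0]>.0)&(L[...,0]<.155)&(L[...,2]>.0)&(L[...,2]<.12); a=np.degrees(np.arctan2(L[...,2],L[...,0]))[m]
    H=hsv(D); r=((H[...,0]<6)|(H[...,0]>174))&(H[...,1]>170)&(H[...,2]>90)&near(P,LIP,.2)&(P[...,2]>.14)
    print(n,m.sum(),np.percentile(a,[10,30,50,70,90]) if m.any() else 0,'red',r.sum(),P[r].mean(0) if r.any() else 0)
a=cv2.imread('pics/scene1.png')[110:270,180:380]; b=cv2.imread('pics/wrist1.png')
cv2.imwrite('pics/c1.png',np.hstack([cv2.resize(a,(400,300),interpolation=2),cv2.resize(b,(400,300))]))
print(pt(.1675,0,.055,.5),robot.read_ee_pos())
E
```

```text
scene 451 [24.37544724 27.09214509 27.83306837 28.9310012  34.8588563 ] red 57 [0.53144182 0.14851076 0.23036474]
wrist 15427 [26.43994416 27.62299319 27.94967122 28.33503021 33.38509307] red 1808 [0.53210501 0.16235117 0.23230901]
[0.53243297 0.15434635 0.22857082] [0.52096945 0.15281462 0.21096797]
```

View pics/c1.png

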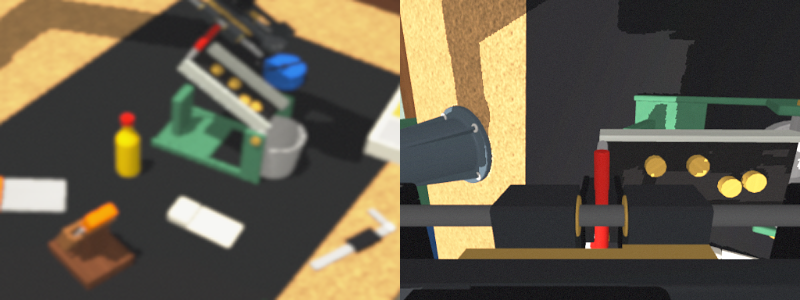

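The tray is raised to ≈0.49 rad by depth (bar and discs visible in the right half). I'll push on until the stop is felt.

```bash
cat >> fit.py <<'E'
def tilt():
    snap('wrist','tilt'); P=cloud(load('tilt')); L=(P-LIP)@Rt(0)
    m=(np.abs(L[...,1])<.03)&(L[...,0]>.02)&(L[...,0]<.14)&(L[...,2]>.0)
    T=(P-LIP)@Rt(.5); m&=(np.abs(T[...,2])<.006)&(T[...,0]<.14)&(T[...,0]>.015)
    A=np.c_[L[m][:,0],np.ones(m.sum())]; s,o=np.linalg.lstsq(A,L[m][:,2],rcond=None)[0]
    return np.arctan(s).round(4),o.round(4),m.sum()
E
python3 - <<'E'
from fit import *
print(tilt())
for t in (.515,.525,.535,.545):
    robot.servo_line(grasp(pt(.1675,0,.055,t),Rt(t)),tool(Rt(t)),velocity=.03)
    robot.dwell(.15); f=F(); print(t,f.round(1),(Rt(.5).T@f).round(1),tilt(),np.round(np.array(robot.read_ee_pos())-grasp(pt(.1675,0,.055,t),Rt(t)),4),robot.read_time())
    if (Rt(.5).T@f)[2]<-25: break
E
```

```text
(np.float64(0.4923), np.float64(-0.0002), np.int64(9317))
0.515 [-8.  -2.4 -4.7] [ 5.   1.3 -8.1] (np.float64(0.4977), np.float64(-0.0001), np.int64(9128)) [-0.0032 -0.0004 -0.0017] 10.7667
0.525 [-10.5  -2.8  -8.4] [  5.4   1.4 -12.5] (np.float64(0.4979), np.float64(-0.0001), np.int64(9273)) [-0.0045 -0.0006 -0.0028] 11.2167
0.535 [-13.6  -3.7 -13.1] [  6.    1.9 -18.2] (np.float64(0.4984), np.float64(-0.0001), np.int64(9338)) [-0.0058 -0.0008 -0.0038] 11.6667
0.545 [-15.8  -4.8 -15.6] [  6.8   2.6 -21.5] (np.float64(0.4981), np.float64(-0.0001), np.int64(9397)) [-0.0071 -0.001  -0.0049] 12.1167
```

```bash
python3 - <<'E'
from fit import *
t=.52
robot.servo_line(grasp(pt(.1675,0,.055,t),Rt(t)),tool(Rt(t)),velocity=.03)
robot.set_gripper(.5); print(F().round(2))
robot.servo_line(grasp(pt(.1675,0,.055+.10,.5),Rt(.5)),tool(Rt(.5)),velocity=.15)
robot.dwell(.1); print(tilt(), F().round(2))
Rs=lean(np.radians(165.9)); G=np.array([.5813,-.1788,.1127])
robot.reach(grasp(G+.11*Rs[:,2],Rs),tool(Rs)); robot.dwell(.1)
snap('wrist','ws'); D=load('ws');P=cloud(D);H=hsv(D)
m=(H[...,0]>8)&(H[...,0]<20)&(H[...,1]>180)&near(P,G,.05)&(P[...,2]>.08)
m=cv2.erode(m.astype(np.uint8),np.ones((2,2)))>0
for fr in (0,1): 
    if m.sum()>20: s=fitgrip(P[m],fr); print('grip',m.sum(),s.x[:3].round(4),np.degrees(s.x[3:]).round(1),np.abs(s.fun).mean().round(5))
print('err',(np.array(robot.read_ee_pos())-grasp(G+.11*Rs[:,2],Rs)).round(4),robot.read_time())
E
```

```text
[ 0.29 -0.8   0.02]
(np.float64(0.4978), np.float64(-0.0002), np.int64(5529)) [0.58 0.18 0.84]
grip 247 [ 0.5808 -0.1783  0.1129] [165.2] 0.00029
grip 247 [ 0.5807 -0.1782  0.1129] [165.2  28.9] 0.00029
err [0.0006 0.0018 0.0008] 15.7667
```

```bash
cat >> fit.py <<'E'
RS=lean(np.radians(165.6)); G=np.array([.5811,-.1786,.1128])
E
python3 - <<'E'
from fit import *
robot.servo_line(grasp(G,RS),tool(RS),velocity=.1); robot.dwell(.15)
print('pre',F().round(2),(np.array(robot.read_ee_pos())-grasp(G,RS)).round(4))
robot.set_gripper(0,45); robot.dwell(.1)
print('w',robot.read_gripper_width()*.087,F().round(2))
robot.servo_line(grasp(G+.085*RS[:,2],RS),tool(RS),velocity=.12)
robot.dwell(.1);print(F().round(2),robot.read_gripper_width()*.087)
snap('scene','sc2');snap('wrist','w2')
a=cv2.imread('pics/sc2.png')[150:330,150:390]; b=cv2.imread('pics/w2.png')
cv2.imwrite('pics/c2.png',np.hstack([cv2.resize(a,(400,300),interpolation=2),cv2.resize(b,(400,300))]))
print(robot.read_time())
E
```

```text
pre [ 0.59 -0.04 -0.23] [ 0.0006 -0.0002  0.0005]
w 0.017713904954582884 [-0.9   0.31  1.09]
[-0.8   0.72 -0.96] 0.017813485911554416
18.9
```

View pics/c2.png

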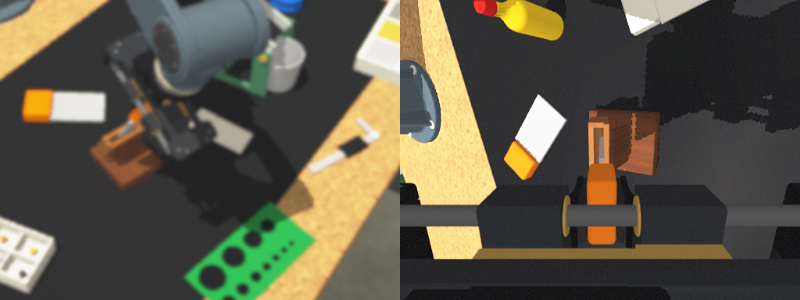

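Scraper is held squarely (width 17.8 mm, blade visible under the grip). Next I'll move it over the tray and touch down gently behind the highest disc.

```bash
cat >> fit.py <<'E'
def ed(x,y,z,t=.498): return grasp(pt(x,y,z+.09,t),Rt(t))
def RTL(t=.498): return tool(Rt(t))
E
python3 - <<'E'
from fit import *
robot.reach(ed(.10,0,.12),RTL())
robot.servo_line(ed(.148,0,.05),RTL(),velocity=.12)
robot.servo_line(ed(.148,0,.008),velocity=.06); robot.dwell(.2)
f0=F(); print(f0.round(2),(Rt(.498).T@(np.array(robot.read_ee_pos())-ed(.148,0,.008))).round(4),robot.read_time())
for z in np.arange(.006,-.0045,-.001):
    robot.servo_line(ed(.148,0,z),velocity=.02); robot.dwell(.05)
    f=Rt(.498).T@(F()-f0); print(round(z,4),f.round(2),robot.read_time())
    if f[2]>2: break
snap('wrist','w3'); snap('top','t3')
a=cv2.imread('pics/t3.png')[120:240,130:290]; b=cv2.imread('pics/w3.png')
cv2.imwrite('pics/c3.png',np.hstack([cv2.resize(a,(400,300),interpolation=2),cv2.resize(b,(400,300))]))
E
```

```text
[ 0.7   0.18 -1.78] [-0.0002  0.      0.0005] 22.2583
0.006 [ 1.28 -0.65 -1.23] 22.5583
0.005 [ 0.82 -0.9   0.22] 22.8583
0.004 [0.84 0.88 0.05] 23.1583
0.003 [ 0.09 -0.25  0.42] 23.4583
0.002 [0.42 0.11 0.32] 23.7583
0.001 [ 0.63 -0.53  0.52] 24.0583
0.0 [ 0.86 -0.6  -0.49] 24.3583
-0.001 [1.67 0.29 3.33] 24.6583
```

View pics/c3.png

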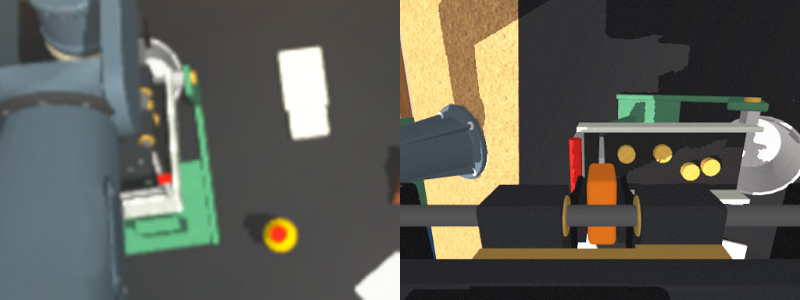

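```bash
python3 - <<'E'
from fit import *
f0=np.array([.7,.18,-1.78])
robot.servo_line(ed(.148,0,.0008),velocity=.02)
for x in (.12,.09,.06,.04,.025,.01,0,-.01,-.018):
    robot.servo_line(ed(x,0,.0008),velocity=.05 if x>.03 else .035)
    print(x,(Rt(.498).T@(F()-f0)).round(1),(Rt(.498).T@(np.array(robot.read_ee_pos())-ed(x,0,.0008))).round(4),robot.read_time())
robot.dwell(.2)
snap('wrist','w4'); snap('scene','s4'); 
a=cv2.imread('pics/s4.png')[110:230,240:400]; b=cv2.imread('pics/w4.png')
cv2.imwrite('pics/c4.png',np.hstack([cv2.resize(a,(400,300),interpolation=2),cv2.resize(b,(400,300))]))
E
```

```text
0.12 [ 1.  -0.5 -0.2] [-0.     -0.     -0.0002] 25.7167
0.09 [2.  0.1 0.6] [-0.     -0.     -0.0002] 26.4667
0.06 [ 0.5 -0.2 -0.3] [-0.0001 -0.     -0.0002] 27.2167
0.04 [ 0.5 -0.3 -0.6] [-0.0003  0.     -0.0004] 27.7667
0.025 [ 1.4 -0.7  1.1] [-0.0002  0.     -0.0002] 28.3417
0.01 [ 1.4  0.2 -1. ] [-0.0002  0.     -0.0003] 28.9167
0 [ 0.7  0.1 -0.1] [-0.0002  0.     -0.0003] 29.35
-0.01 [ 1.3 -0.3  0.7] [-0.0002 -0.     -0.0003] 29.7833
-0.018 [ 0.6 -0.7  0.3] [-0.0002  0.     -0.0003] 30.1583
```

View pics/c4.png

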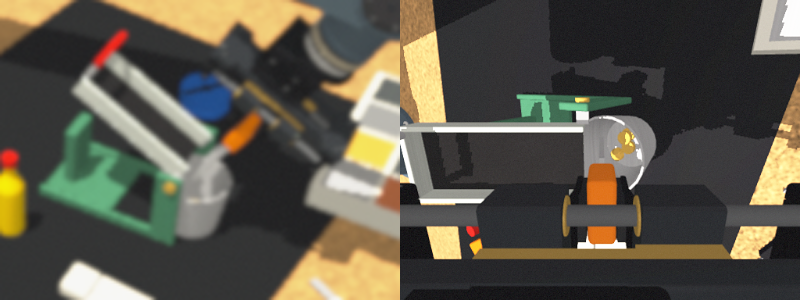

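The tray floor is empty and the brass discs lie in the cup at (622,145). I'll return the scraper to the slot.

```bash
python3 - <<'E'
from fit import *
robot.servo_line(ed(-.018,0,.09),velocity=.15)
g=G+.002*RS[:,0]
robot.reach(grasp(g+.095*RS[:,2],RS),tool(RS))
robot.servo_line(grasp(g+.07*RS[:,2],RS),tool(RS),velocity=.1); robot.dwell(.2)
f0=F(); print(f0.round(2),(np.array(robot.read_ee_pos())-grasp(g+.07*RS[:,2],RS)).round(4),robot.read_time())
for h in (.05,.03,.015,.006,.004,.003,.002,.001,0,-.001,-.002):
    robot.servo_line(grasp(g+h*RS[:,2],RS),velocity=.06 if h>.005 else .02); robot.dwell(.05)
    f=RS.T@(F()-f0); print(h,f.round(2))
    if np.abs(f).max()>(3 if h<.005 else 6): break
print(robot.read_time())
E
```

```text
[ 0.01  0.41 -1.18] [ 0.0008 -0.0001  0.0006] 33.275
0.05 [-0.69  0.66  0.46]
0.03 [-0.41  0.21  0.31]
0.015 [ 0.65 -0.35 -0.42]
0.006 [-0.45  0.26  0.49]
0.004 [0.11 0.17 0.29]
0.003 [ 0.02  1.02 -0.52]
0.002 [ 0.13 -0.35  0.22]
0.001 [-0.73  0.27  0.5 ]
0 [-0.41  0.53  0.73]
-0.001 [1.28 0.12 6.23]
36.9417
```

Bottom contact is at the expected depth. I'll release and retreat, then check from above.

```bash
python3 - <<'E'
from fit import *
g=G+.002*RS[:,0]
robot.servo_line(grasp(g-.0003*RS[:,2],RS),velocity=.02)
robot.set_gripper(.5); robot.dwell(.1)
robot.servo_line(grasp(g+.11*RS[:,2],RS),velocity=.15); robot.dwell(.1)
snap('wrist','w5'); D=load('w5');P=cloud(D);H=hsv(D)
m=(H[...,0]>8)&(H[...,0]<20)&(H[...,1]>180)&near(P,G,.05)&(P[...,2]>.08)
m=cv2.erode(m.astype(np.uint8),np.ones((2,2)))>0
s=fitgrip(P[m],1); print('grip',m.sum(),s.x[:3].round(4),np.degrees(s.x[3:]).round(1),np.abs(s.fun).mean().round(5))
R=np.array([[0,1,0],[1,0,0],[0,0,-1.]])
robot.reach((.60,.07,.36),R); robot.dwell(.1); print(tilt())
snap('wrist','w6'); snap('top','t6')
a=cv2.imread('pics/w6.png')[20:200,150:450]; b=cv2.imread('pics/t6.png')
cv2.imwrite('pics/c6.png',np.vstack([cv2.resize(a,(500,300),interpolation=2),cv2.resize(b[60:310,40:456],(500,300),interpolation=2)]))
print(robot.read_time())
E
```

```text
grip 306 [ 0.5822 -0.1787  0.112 ] [166.1  28.2] 0.00036
(np.float64(0.499), np.float64(-0.0006), np.int64(4624))
40.525
```

View pics/c6.png

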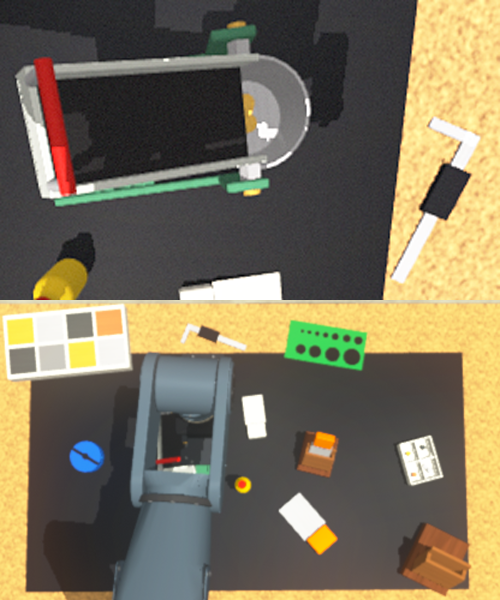

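Scraper is back where it was and the tray is still at its stop. Only part of the cup is visible, so I'll look straight into it to count the discs.

```bash
python3 - <<'E'
from fit import *
R=np.array([[0,1,0],[1,0,0],[0,0,-1.]])
robot.reach((.72,.05,.33),R); robot.dwell(.1); snap('wrist','w7'); D=load('w7')
u,v=px(D,[.67,.173,.01]).astype(int); print(u,v,robot.read_time())
a=cv2.imread('pics/w7.png')[max(v-60,0):v+60,max(u-80,0):u+80]; cv2.imwrite('pics/c7.png',cv2.resize(a,None,fx=4,fy=4,interpolation=2))
P=cloud(D);H=hsv(D)
m=(H[...,0]>12)&(H[...,0]<32)&(H[...,1]>100)&near(P,(.666,.172),.043); print('brass px',m.sum(),P[m].min(0),P[m].max(0))
E
```

```text
224 74 41.2417
brass px 363 [0.64577247 0.14452898 0.00291535] [0.67370254 0.18985037 0.02422682]
```

View pics/c7.png

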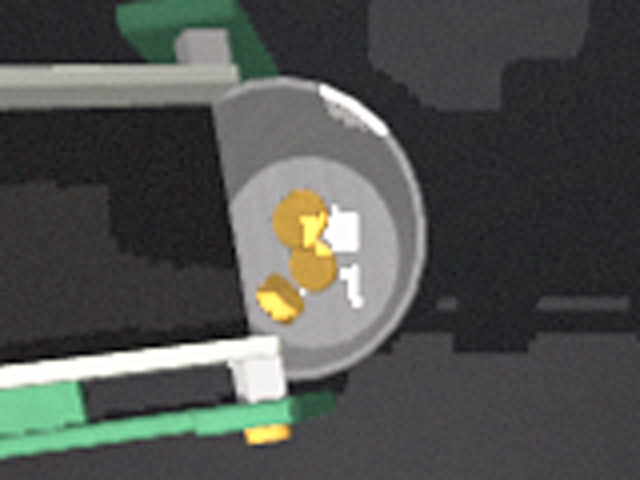

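```bash
python3 - <<'E'
from fit import *
D=load('w4');u,v=px(D,[.66,.173,.01]).astype(int)
a=cv2.imread('pics/w4.png')[v-28:v+28,u-35:u+35]
b=cv2.imread('pics/w7.png')[74-32:74+24,224-35:224+35]
cv2.imwrite('pics/c8.png',np.hstack([cv2.resize(x,(400,320),interpolation=2) for x in (a,b)]))
D=load('w7');P=cloud(D);H=hsv(D)
m=(H[...,0]>12)&(H[...,0]<32)&(H[...,1]>100)&near(P,(.666,.172),.043)
Z=np.where(m,P[...,2]*1000,0).round().astype(int)
vs,us=np.where(m); print(Z[vs.min():vs.max()+1:1,us.min():us.max()+1])
E
```

```text
[[ 0  0  0  0  0  0  0  0  0 11 11 12 11 11 11  0  0  0  0  0]
 [ 0  0  0  0  0  0  0 20 19 19 19 19 12 11 13 12  0  0  0  0]
 [ 0  0  0  0  0  0  0 19 19 21 21 19 20 21 11 11  9  0  0  0]
 [ 0  0  0  0  0  0 19 18 19 19 21 20 20 20 21 12 12  0  0  0]
 [ 0  0  0  0  0 19 22 20 20 21 21 19 19 20 19 12 14 10  0  0]
 [ 0  0  0  0 20 20 21 20 20 18 20 19 19 19 18 19 13 10  0  0]
 [ 0  0  0  0 20 19 19 21 20 19 18 21 19 18 20 20 11 14  0  0]
 [ 0  0  0  0 21 20 19 19 19 19 19 20 21 19 19 19 11  8  0  0]
 [ 0  0  0  0 20 21 20 20 20 20 19 21 19 19 20 20 12  4  0  0]
 [ 0  0  0  0  0 20 21 20 20 19 20 21 19 18 20 18  8  0  0  0]
 [ 0  0  0  0  0 20 20 19 20 20 20 19 20 18 19 16  0  0  0  0]
 [ 0  0  0  0  0  0 20 17 21 18 19 20 19 19 19  5  0  0  0  0]
 [ 0  0  0  0  0  0  0 19 21 19 19 20 18 17 12 11  0  0  0  0]
 [ 0  0  0  0  0  0  0  0 17 20 19 17 15 12 11 12 11 12  0  0]
 [ 0  0  0  0  0  0  0  0  0 13 10 11 11 13 12 12 10 10 13  0]
 [ 0  0  0  0  0  0  0  0  0 11 10 10 12 11 12 12 11 12 12  0]
 [ 0  0  0  0  0  0  0  0  0 12 12 12 12 12 13 12 13 13 12 11]
 [ 0  0  0  0  0  0  0  0 11 
[... 279 characters left out ...]
11  8]
 [ 0  0 19 19 21 15 14 12  0  0 12 12 12 11 12 13 12 10  8  0]
 [ 0 18 19 22 19 18 17 12 11  0  0 10 11 12 11 12 11  8  0  0]
 [19 19 21 22 22 20 18 16 14  9  0  0  0  5  8  5  0  0  0  0]
 [20 20 20 23 24 21 19 17 14 11 10  0  0  0  0  0  0  0  0  0]
 [20 19 21 22 22 23 23 19 14 14 10  0  0  0  0  0  0  0  0  0]
 [ 0 22 23 22 22 22 23 21 17 16 14 10  0  0  0  0  0  0  0  0]
 [ 0 20 21 20 21 22 22 24 19 17 14 13  0  0  0  0  0  0  0  0]
 [ 0  0 20 20 23 21 22 20 20 18 16  4  0  0  0  0  0  0  0  0]
 [ 0  0  0 22 19 21 18 20 20 18  3  0  0  0  0  0  0  0  0  0]
 [ 0  0  0  0 19 17 19 19 16  4  0  0  0  0  0  0  0  0  0  0]
 [ 0  0  0  0  0  0 17 14  3  0  0  0  0  0  0  0  0  0  0  0]]
```

View pics/c8.png

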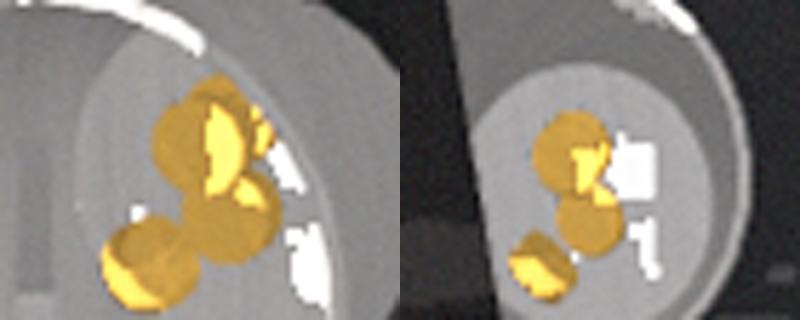

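Four discs are confirmed in the cup: two stacked (tops at 11 and 19 mm), one flat, and one leaning on the wall. I'll hand in.

```bash
python3 -c "
from plant import robot
print(robot.read_time(),robot.job_done())"
```

```text
the job is handed in; nothing more can be done
41.2417 None
```

I handed the job in at 41.2 s of the 64 s limit with every step done.

- **Tray:** I lifted it by the red handle until the tilt stopped growing while the resisting force kept rising. After I let go, and again near the end, it measured 0.498–0.499 rad against the 0.5 rad stop.
- **Offcuts:** I swept the tray once with the scraper edge just above the floor, pushing with about 1–2 N. Pictures show an empty floor and four discs in the cup: two stacked, one flat and one leaning on the wall. The fingers stayed about 70 mm or more above the floor while sweeping, so they never touched the discs.
- **Scraper:** It is back in its slot, within about 1.5 mm and 1° of where it started.
- **Other things:** No bystander looked moved in the last top view. The arm hid the cup there, but the wrist pictures show it standing under the lip. I did not measure the cup's or the bystanders' positions before and after.

One check disagreed: the low-resolution scene camera placed the grip about 10 mm off and gave the wrong lean. I used the wrist fits instead, which agreed with each other and with the given sizes.

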